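Fit the keyed core arbor to the label rewinder

TASK

Lift the red dust cap off the label rewinder's hub and set it upright in the empty end hole of the plywood stand, its disc flat on the wood. Then take the slim aluminium arbor (blue top) from the stand, put its shaft into the hub, turn it until the key slips into the keyway, and push it fully home against the hub's spring ring until its flange sits flat on the steel face, never forcing it. Finish while still holding the arbor upright in the gripper and pressing it down firmly (about 15 N), so that the spring cannot lift it while a colleague tightens the locking screw; leave the black arbor and everything else where they are.

Things in the scene. Friction and masses are not known exactly. Their poses are not given: they have to be found in the camera images.
- rewinder: label rewinder, fixed to the table: white housing 240 x 240 mm, deck 79 mm above the table, on it a turning platter dia 210 mm (top 90 mm up) with the hub at its centre. A tension arm and roller stand on the deck's far edge, over 100 mm from the hub axis, up to 155 mm above the table. Origin: centre of underside, below the hub axis
- hub: steel hub dia 52 mm, 38 mm tall. Origin: centre of its upper steel face (128 mm above the table, dia 40 mm), z up. Vertical bore dia 24.6 mm, 38 mm deep, one keyway 9.5 mm wide, full depth, along this frame's +x out to 19 mm from the axis; a red line on the platter shows its direction, at first within 0.9 rad of world +x. Braked: it turns only above 0.25 N m
- seat (a joint): travel of the hub's sprung pressure ring (black rubber, outside dia 52, inside 40 mm, round the steel face): 0 = standing 4 mm proud of the face, as at the start; 0.004 = pressed flush. A spring lifts it: 4 N to start it, 10 N flush. The cap's disc rests on it at first; the arbor's flange must press it down to reach the face, and it pushes back
- cap: loose red plastic dust cap, at the start on the hub with its plug in the bore: disc dia 56 x 5 mm, above it a round grip knob dia 26 mm from 5 to 33 mm, below it a plug dia 21 mm, 12 mm long with tapered end. Origin: centre of the disc's underside (132 mm above the table at first), z up. About 50 g
- stand: plywood arbor stand fixed to the table, 85 x 270 x 50 mm (x, y, z of its frame). Origin: centre of its underside; z up. Three holes dia 38 mm, 44 mm deep, in a row along its y axis at y = +85, 0 and -85 mm; the one at +85 is empty, the other two hold the two arbors, in either order
- stand_hole0 (a point): centre of the mouth of the empty hole (dia 38 mm), level with the stand's top, 50 mm above the table; axes as the stand's. The cap's plug goes in here
- arbor: slim aluminium arbor, blue top, about 0.2 to 0.34 kg; at first in one of the stand's holes, flange on the wood. Origin: centre of the flange's underside, z up. Flange dia 54 mm, z 0 to 6 mm; above it a round core dia 25 mm up to z = 86 mm (grip here); below it the shaft dia 22 mm. Fully home its origin meets the hub's and the x axes agree
- arbor_tip (a point): lower end of the slim arbor's shaft, 36 mm below its origin; the last 6 mm taper to dia 14 mm
- arbor_key (a point): lower end of the arbor's one key, at x = 12.5, z = -22 mm of the arbor's frame. The key, 7 mm wide, stands out along the arbor's +x to 16.5 mm from the axis, from here up to the flange; a red mark on the flange lies over it; at first it points within 0.7 rad of world +x. Off the keyway it rests on the hub face, the flange 22 mm too high
- wide_arbor: the other arbor, black with yellow top: core dia 38 mm, flange dia 68 mm, otherwise as the slim one and as tall (86 mm above the stand). Leave it in its hole
- label_roll: roll of white labels standing on its end, dia 90 x 60 mm, on the table. Leave alone. Origin: centre of underside
- small_roll: smaller label roll, dia 70 x 45 mm, on the table. Leave alone. Origin: centre of underside
- hex_key: L-shaped hex key lying on the table, 90 x 28 mm, 6 mm thick. Leave alone
- stapler: blue and black stapler on the table, 150 x 36 x 60 mm. Leave alone. Origin: centre of underside
- label_box: orange carton of labels on the table, 130 x 90 x 55 mm. Leave alone. Origin: centre of underside
- tape_dispenser: black desk tape dispenser on the table, 150 x 60 x 90 mm. Leave alone. Origin: centre of underside
Mind the look-alikes: they are no part of the job. There is more than one size of the arbor; the job needs the middle-sized.

How it is judged:
By the outcome, as a careful person would: the job done as asked, in the order asked, and still so for the second after the job is handed in, while the arm keeps its last pose, push and grip.
It also fails if it takes over 64 s, if anything falls off the work surface, if the arm or the gripper's body presses on something with over 40 N, if the wrist force passes 120 N, or if a joint passes its speed limit or range.

ROBOT

A 7-joint arm with a two-finger parallel gripper is mounted at the origin on the work surface. World frame = base frame: x ahead of the robot, y to its left, z up, the work surface at z = 0. Lengths are in m, angles in rad, forces in N, time in s.
With the tool pointing down it reaches from about 0.4 to 0.85 m from the base axis. Payload 10.4 kg.
Tool frame: the origin (TCP) lies midway between the tips of the shut fingers; the grasp point (between the pads) lies 19 mm behind it; y points along the fingers, x is the direction in which the jaws open and shut, and the axes are right-handed (so a half turn about y gives the same grasp; the last joint's range is limited). The gripper opens to 87 mm and grips with 3 to 60 N. Pads are 19 mm wide; open, the fingers measure 117 mm over their backs; the gripper's body (75 mm by 190 mm) begins 51 mm behind the grasp point.
Start: joints at [1.229, 0.332, -0.065, 1.46, 0.022, 1.35, -0.088], TCP at [0.196, -0.594, 0.223] pointing down, gripper open.
Joint ranges: [-2.6, 2.6], [-0.5, 2.12], [-1.47, 1.34], [0.16, 2.42], [-1.27, 4.41], [0.06, 2.06], [-2.6, 2.6]. Speed limits (rad/s): [2.22, 2.22, 2.79, 2.79, 3.14, 3.14, 3.14].

INTERFACE

Orientations are given as a unit quaternion [x, y, z, w].
In Python, from bench import * gives the robot as it stands.
- The arm moves only by the tool jog_arm, never from a script. Its argument "commands" is a list of rows, each an object with "translation": the shift along the world's x, y, z in mm, a list of three; "twist": the turn about the world's z in rad. A call has 1 to 20 rows; each row shifts and turns the commanded pose from where the row before left it; what a row does not reach is not made up. A row lasts 1/10 s, in which the tool goes at most 50 mm and 8.59 degrees, less where a joint would pass 70% of its speed; a pose out of reach is approached as far as the arm can. A call is refused whole if a number of a shift passes 50 or a number of a turn 0.15, either way. A call with a gripper value outside its range is refused whole. "grip" is the closure, from 0 (fully open) to 1 (shut), set as the call begins (left out, the last holds). The fingers move at their own pace and stop on an object; "grip_force" is the grip in N (left out, the last holds). Time passes only in rows, so rows that do not move let the fingers close. It gives the time, the measured TCP pose, the force and the opening at its end, in the units of the state.
- read_state(): the state, without advancing time (a new reading comes with each control period).
- camera(name): name is "scene" or "side" or "wrist"; returns a dict with "img" (420x560x3 uint8, red, green, blue), "fx", "fy", "cx", "cy" (pixels), "cam_to_world" (4x4, takes a point from camera to world coordinates). Camera axes: x right, y down, z forward; pixel columns grow to the right and rows downward; lengths in m; the calibration is good to about 2 mm. A picture is of the moment at which its call begins. There is no depth.
- close_job(): hands the job in, once; it reports no verdict.
The state is a dict: "time": time; "joint_positions": joint angles; "joint_vel": joint speeds; "joint_torque": joint torques, N m; "ee_pos": TCP position; "eef_rot": TCP orientation; "ft_force": force on the tool from outside, world axes, zero at the start; "torque": the same for the moment, N m; "width": finger opening in m.
Only numpy, scipy, OpenCV 4.12 (cv2) and the standard library are available. Lean on these libraries where they do the work, as an engineer would, in place of code of your own. Each camera call takes 0.05 s, during which the arm holds its last target.

## Working session

There is one attempt and no reset: what is moved stays moved. The work goes in short steps, Python scripts to look and compute and a tool call to move; the robot and the scene stay as the last step left them, time stands still between calls to the robot, and variables do not carry over. Pictures are saved under pics/ and viewed, and the job is handed in when it is done.

Besides the shell and the picture viewer there is one more tool, called after "Emit:" as name(argument=value, ...) on one line, values as JSON. jog_arm: Moves the arm, as the interface text tells. Its arguments: {"type":"object","properties":{"commands":{"type":"array"},"grip":{"type":"number"},"grip_force":{"type":"number"}},"required":["commands"]}

```bash
ls; mkdir -p pics
python3 - <<'E'
from bench import *
import cv2,numpy as np
print(read_state())
for n in ["scene","side","wrist"]:
    c=camera(n); cv2.imwrite(f"pics/{n}0.png",c["img"][:,:,::-1]); print(n,c["fx"],c["fy"],c["cx"],c["cy"],np.round(c["cam_to_world"],4).tolist())
    np.savez(f"pics/{n}0.npz",**c)
E
```

```text
pics
{'time': 0.0, 'joint_positions': array([ 1.22941127,  0.33285969, -0.06468785,  1.46095562,  0.02160261,
        1.34987476, -0.08849243]), 'joint_vel': array([-0.00136837, -0.00132207, -0.00042578, -0.00120248,  0.00110662,
       -0.00076971, -0.00055934]), 'joint_torque': array([ 5.92152155e-04, -6.23265696e+01,  2.48546444e-02, -3.89890480e+01,
       -6.12807227e-02,  3.95702349e-02,  1.22610259e-04]), 'ee_pos': array([ 0.19574919, -0.59314893,  0.22175467]), 'eef_rot': array([-0.57275519,  0.41471342, -0.41388151,  0.57329431]), 'ft_force': array([ 1.04829355, -1.22641136, -0.14929357]), 'torque': array([ 0.00615303, -0.02319868, -0.05121294]), 'width': 0.08726003752326127}
scene 545.611242871645 545.611242871645 283.57461683008745 211.98315551140854 [[0.7142, 0.4413, -0.5432, 1.448], [0.6996, -0.4265, 0.5733, -0.8796], [0.0213, -0.7895, -0.6134, 1.1171], [0.0, 0.0, 0.0, 1.0]]
side 412.69795040628907 412.69795040628907 280.1684385642887 206.04182810847482 [[-0.908, -0.2922, 0.3002, 0.2076], [-0.4187, 0.6578, -0.6261, 0.8323], [-0.0146, -0.6942, -0.7196, 0.9456], [0.0, 0.0, 0.0, 1.0]]
wrist 370.4734710841848 370.4734710841848 276.9347758339158 212.60211225165529 [[0.3144, -0.9173, -0.2445, 0.2614], [-0.9493, -0.3042, -0.0794, -0.5718], [-0.0015, 0.257, -0.9664, 0.3842], [0.0, 0.0, 0.0, 1.0]]
```

View pics/scene0.png

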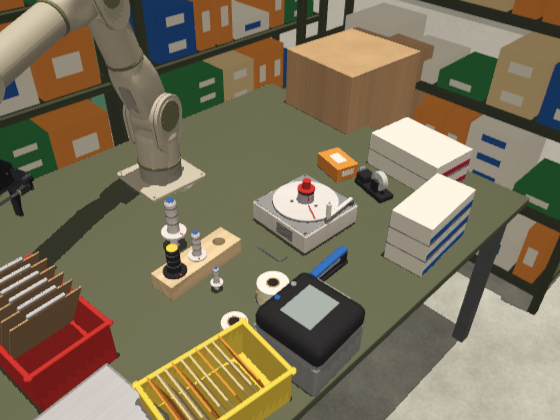

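View pics/side0.png

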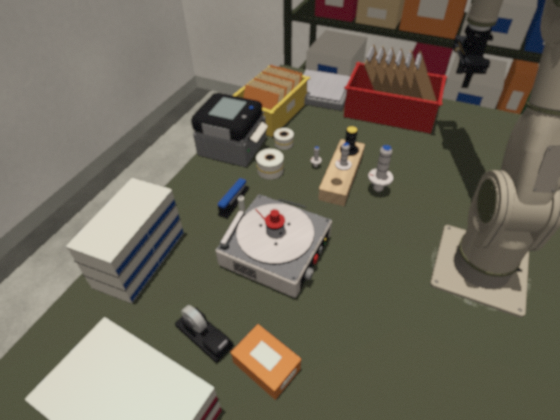

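View pics/wrist0.png

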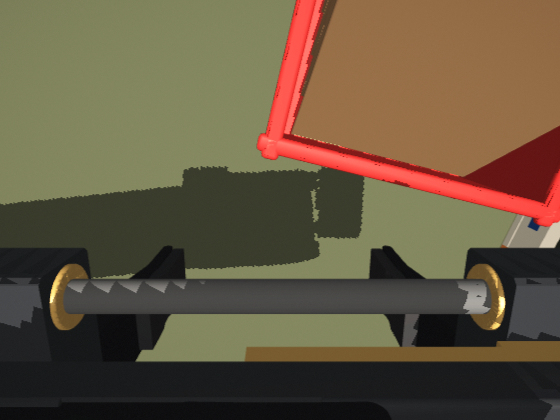

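Three blue-topped silver arbors appear in the scene image: a large one at (172,220), one in the stand at (196,245) and a small one at (216,280). The black one in the stand is at (174,260). The arbor in the stand, of middle size, fits the description, and I'll confirm that in enlarged crops.

Run:
```python
import cv2,numpy as np
a=cv2.imread("pics/scene0.png")
cv2.imwrite("pics/crop_a.png",cv2.resize(a[185:305,140:260],None,fx=5,fy=5,interpolation=cv2.INTER_CUBIC))
cv2.imwrite("pics/crop_b.png",cv2.resize(a[160:255,240:370],None,fx=6,fy=6,interpolation=cv2.INTER_CUBIC))
s=cv2.imread("pics/side0.png")
cv2.imwrite("pics/crop_c.png",cv2.resize(s[115:215,300:410],None,fx=6,fy=6,interpolation=cv2.INTER_CUBIC))
cv2.imwrite("pics/crop_d.png",cv2.resize(s[185:295,210:340],None,fx=5,fy=5,interpolation=cv2.INTER_CUBIC))
```

```text
(no output)
```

View pics/crop_a.png

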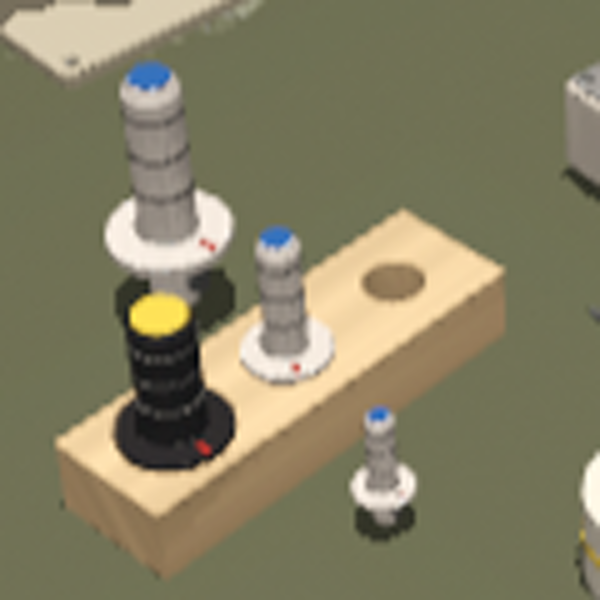

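View pics/crop_b.png

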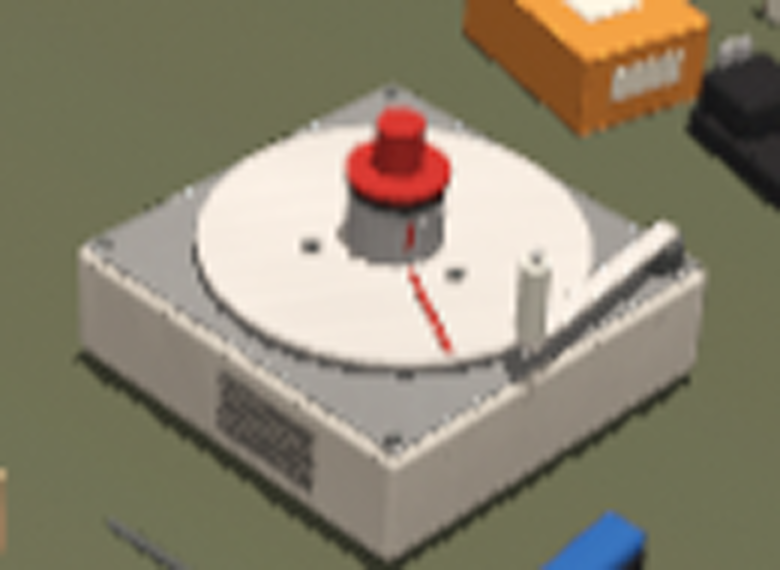

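View pics/crop_c.png

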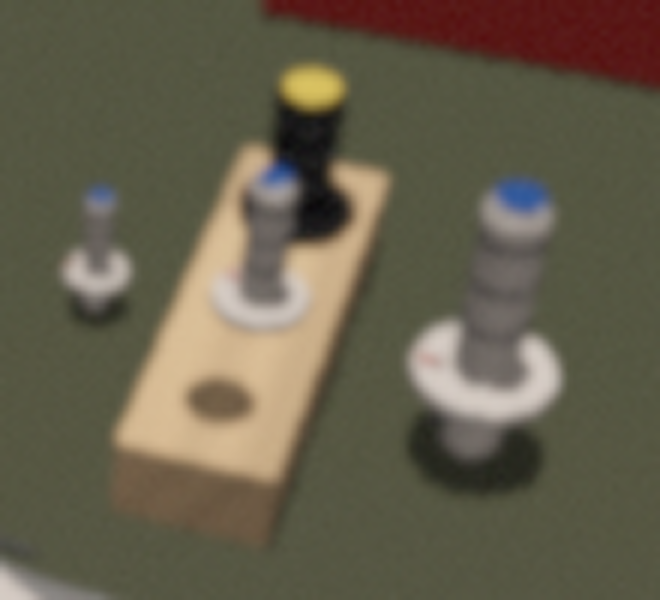

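View pics/crop_d.png

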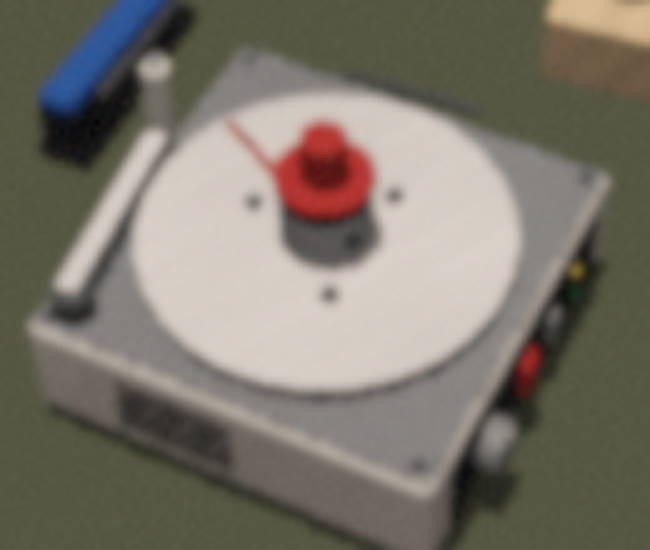

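```bash
cat > h.py <<'E'
import numpy as np,cv2
def ray(c,u,v):
    M=c["cam_to_world"]; d=M[:3,:3]@np.array([(u-c["cx"])/c["fx"],(v-c["cy"])/c["fy"],1.]); return M[:3,3],d
def onz(c,u,v,z):
    o,d=ray(c,u,v); return o+d*(z-o[2])/d[2]
def proj(c,p):
    M=c["cam_to_world"]; q=M[:3,:3].T@(np.array(p)-M[:3,3]); return np.array([c["fx"]*q[0]/q[2]+c["cx"],c["fy"]*q[1]/q[2]+c["cy"]])
def un(cx,cy,s,ox,oy): return (cx+.5)/s-.5+ox,(cy+.5)/s-.5+oy
def tri(*rs):
    A=0;b=0
    for o,d in rs:
        d=d/np.linalg.norm(d);P=np.eye(3)-np.outer(d,d);A=A+P;b=b+P@o
    return np.linalg.solve(A,b)
E
python3 - <<'E'
from h import *
np.set_printoptions(precision=4,suppress=True)
S=dict(np.load("pics/scene0.npz"));D=dict(np.load("pics/side0.npz"))
A=lambda x,y,z:onz(S,*un(x,y,5,140,185),z)
B=lambda x,y,z:onz(S,*un(x,y,6,240,160),z)
C=lambda x,y,z:onz(D,*un(x,y,6,300,115),z)
E=lambda x,y,z:onz(D,*un(x,y,5,210,185),z)
print("hole",A(393,282,.05),C(219,400,.05))
print("arbor top",A(278,237,.136),C(280,175,.136),"flange",A(287,349,.056),C(261,294,.056))
print("arbor mark",A(296,368,.056),C(234,270,.056))
print("black top",A(160,313,.136),C(312,88,.136),"flange",A(176,427,.056),C(298,207,.056))
print("stand corners",A(58,442,.05),A(160,515,.05),A(505,270,.05),A(404,210,.05),C(115,440,.05),C(275,485,.05),C(392,175,.05),C(246,147,.05))
print("cap knob top",B(401,120,.165),E(324,137,.165),"disc top",B(398,172,.137),E(323,178,.137))
l=B(413,272,.09),B(450,352,.09);print("line",l,np.arctan2(*(l[1]-l[0])[1::-1]))
l=E(274,170,.09),E(230,122,.09);print("line",l,np.arctan2(*(l[1]-l[0])[1::-1]))
print("deck corners",B(392,88,.079),B(85,250,.079),B(393,460,.079),B(703,270,.079))
print("big arbor top",A(150,75,.15), "small",A(378,413,.08))
from scipy.spatial.transform import Rotation as R
print(R.from_quat([-0.57275519,  0.41471342, -0.41388151,  0.57329431]).as_matrix())
E
```

```text
hole [ 0.4662 -0.1224  0.05  ] [ 0.4642 -0.1192  0.05  ]
arbor top [ 0.4715 -0.2045  0.136 ] [ 0.4686 -0.2071  0.136 ] flange [ 0.4743 -0.208   0.056 ] [ 0.47   -0.2038  0.056 ]
arbor mark [ 0.4905 -0.2144  0.056 ] [ 0.4904 -0.2174  0.056 ]
black top [ 0.4777 -0.2894  0.136 ] [ 0.4772 -0.2885  0.136 ] flange [ 0.482 -0.292  0.056] [ 0.4755 -0.2855  0.056 ]
stand corners [ 0.4408 -0.3423  0.05  ] [ 0.5255 -0.3356  0.05  ] [ 0.5043 -0.0674  0.05  ] [ 0.4192 -0.0739  0.05  ] [ 0.5036 -0.068   0.05  ] [ 0.4165 -0.0698  0.05  ] [ 0.4365 -0.3438  0.05  ] [ 0.5233 -0.3352  0.05  ]
cap knob top [0.5398 0.1775 0.165 ] [0.538  0.1788 0.165 ] disc top [0.5441 0.1724 0.137 ] [0.5376 0.1823 0.137 ]
line (array([0.5672, 0.1621, 0.09  ]), array([0.6253, 0.126 , 0.09  ])) -0.5553327378874631
line (array([0.5845, 0.1503, 0.09  ]), array([0.624 , 0.1272, 0.09  ])) -0.5282091581473417
deck corners [0.4324 0.293  0.079 ] [0.4238 0.0623 0.079 ] [0.6539 0.0532 0.079 ] [0.6632 0.2851 0.079 ]
big arbor top [ 0.3156 -0.1753  0.15  ] small [ 0.5716 -0.2201  0.08  ]
[[ 0.3134 -0.0005  0.9496]
 [-0.9496  0.0013  0.3134]
 [-0.0014 -1.     -0.0001]]
```

The middle-sized silver arbor is in the stand's centre hole (crop_a 285,300), as described; the other two blue-topped ones stand on the table. I have coarse poses for everything. Next I move to view the stand with the wrist camera.

Emit:
jog_arm(commands=[{"translation": [0, 0, 40], "twist": 0}, {"translation": [0, 0, 40], "twist": 0}, {"translation": [22, 25, 0], "twist": 0.11}, {"translation": [23, 25, 0], "twist": 0.11}, {"translation": [23, 25, 0], "twist": 0.11}, {"translation": [23, 25, 0], "twist": 0.11}, {"translation": [23, 25, 0], "twist": 0.11}, {"translation": [23, 25, 0], "twist": 0.11}, {"translation": [23, 25, 0], "twist": 0.11}, {"translation": [23, 25, 0], "twist": 0.11}, {"translation": [23, 25, 0], "twist": 0.11}, {"translation": [23, 25, 0], "twist": 0.11}, {"translation": [23, 25, 0], "twist": 0.11}, {"translation": [23, 25, 0], "twist": 0.12}, {"translation": [0, 0, 0], "twist": 0}, {"translation": [0, 0, 0], "twist": 0}], grip=0)

```text
time: 1.75
ee_pos: [0.4711, -0.2931, 0.3023]
eef_rot: [-0.706, -0.028, 0.028, 0.707]
ft_force: [0.3, -0.8, 0.8]
width: 0.087
```

```bash
cat >> h.py <<'E'
def snap(n,tag):
    from bench import camera
    c=camera(n); cv2.imwrite(f"pics/{n}{tag}.png",c["img"][:,:,::-1]); np.savez(f"pics/{n}{tag}.npz",**c); return c
E
python3 - <<'E'
from h import *; from bench import *
from scipy.spatial.transform import Rotation as R
c=snap("wrist",1); s=read_state(); print(s["time"],s["ee_pos"],s["joint_positions"].round(2),np.round(c["cam_to_world"],4).tolist()); m=R.from_quat(s["eef_rot"]).as_matrix();print(np.arctan2(m[1,0],m[0,0]))
E
```

```text
1.8 [ 0.47042549 -0.29408813  0.30232135] [ 0.87  0.18 -0.45  1.5   0.08  1.48  0.49] [[0.9968, 0.0771, 0.0193, 0.4648], [0.0795, -0.9636, -0.2553, -0.2238], [-0.0011, 0.256, -0.9667, 0.4646], [0.0, 0.0, 0.0, 1.0]]
0.07642554937828307
```

View pics/wrist1.png

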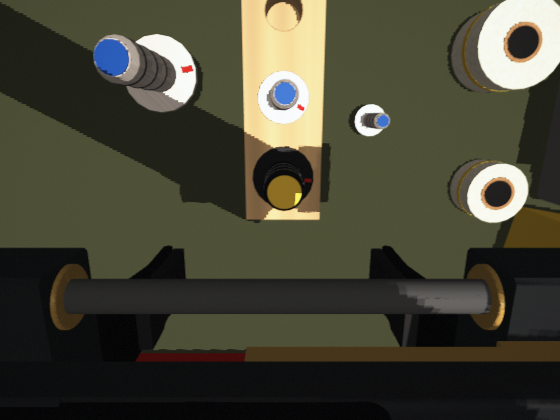

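Run:
```python
from h import *
np.set_printoptions(precision=4,suppress=True)
c=dict(np.load("pics/wrist1.npz")); im=c["img"]
cv2.imwrite("pics/w1crop.png",cv2.resize(im[0:220,235:335,::-1][:130],None,fx=6,fy=4.6,interpolation=cv2.INTER_CUBIC)[:600])
hsv=cv2.cvtColor(im,cv2.COLOR_RGB2HSV).astype(int)
def blob(mask,x0,y0,x1,y1):
    m=np.zeros(mask.shape,np.uint8); m[y0:y1,x0:x1]=mask[y0:y1,x0:x1]
    n,l,st,ce=cv2.connectedComponentsWithStats(m); i=1+np.argmax(st[1:,4]); return ce[i],st[i],(l==i)
blue=(hsv[...,0]>100)&(hsv[...,0]<125)&(hsv[...,1]>120)
red=((hsv[...,0]<8)|(hsv[...,0]>172))&(hsv[...,1]>150)&(hsv[...,2]>100)
ce,st,_=blob(blue,260,70,310,115); print("blue",ce,st,onz(c,*ce,.136))
ce,st,_=blob(red,290,95,312,115); print("mark",ce,st,onz(c,*ce,.056)); mk=onz(c,*ce,.056)
white=(hsv[...,1]<40)&(hsv[...,2]>150)
ce,st,m=blob(white,250,60,315,130)
cnt,_=cv2.findContours(m.astype(np.uint8),0,2); h=cv2.convexHull(max(cnt,key=cv2.contourArea)); e=cv2.fitEllipse(h); print("flange",st,e,onz(c,*e[0],.056))
f=onz(c,*e[0],.056); d=mk-f; print("angle",np.arctan2(d[1],d[0]),np.linalg.norm(d))
print("bbox w", onz(c,st[0],e[0][1],.056),onz(c,st[0]+st[2],e[0][1],.056))
print("hole guess",onz(c,284,14,.05))
print("tray edges y=200:",onz(c,246,218,.05),onz(c,319,218,.05))
```

```text
blue [284.437   92.9765] [275  83  20  21 341] [ 0.4694 -0.2058  0.136 ]
mark [300.4 107.3] [298 105   6   5  20] [ 0.4886 -0.2145  0.056 ]
flange [ 258   71   51   53 1573] ((283.0357666015625, 96.86431884765625), (50.96156692504883, 52.875877380371094), 9.263237953186035) [ 0.4694 -0.2054  0.056 ]
angle -0.44062053197492984 0.021285098652959945
bbox w [ 0.4431 -0.2075  0.056 ] [ 0.4967 -0.2033  0.056 ]
hole guess [ 0.4637 -0.1251  0.05  ]
tray edges y=200: [ 0.4378 -0.3426  0.05  ] [ 0.5224 -0.3359  0.05  ]
```

View pics/w1crop.png

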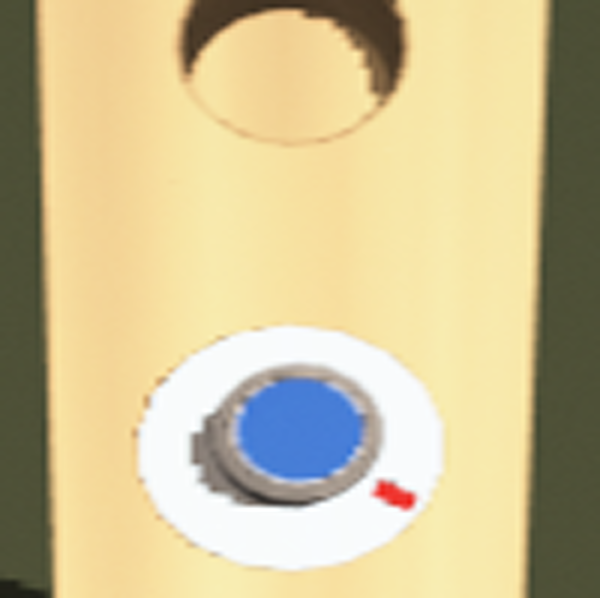

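The wrist view shows the slim arbor upright in the centre hole at (0.4695, -0.2056), with its red mark at -0.44 rad. Next I look at the hub.

Emit:
jog_arm(commands=[{"translation": [7, 40, 0], "twist": 0}, {"translation": [8, 43, 0], "twist": 0}, {"translation": [8, 43, 0], "twist": 0}, {"translation": [8, 43, 0], "twist": 0}, {"translation": [8, 43, 0], "twist": 0}, {"translation": [8, 43, 0], "twist": 0}, {"translation": [8, 43, 0], "twist": 0}, {"translation": [8, 43, 0], "twist": 0}, {"translation": [7, 40, 0], "twist": 0}, {"translation": [0, 0, 0], "twist": 0}, {"translation": [0, 0, 0], "twist": 0}])

```text
time: 2.9
ee_pos: [0.541, 0.087, 0.3023]
eef_rot: [0.707, 0.027, -0.027, -0.706]
ft_force: [-0.4, -0.1, 0.7]
width: 0.0868
```

Run:
```python
from h import *; from bench import *
c=snap("wrist",2); s=read_state(); print(s["time"],s["ee_pos"],s["joint_positions"].round(2))
```

```text
2.95 [0.54107635 0.08579727 0.30232611] [ 0.41  0.2  -0.75  1.51  0.14  1.49 -0.27]
```

View pics/wrist2.png

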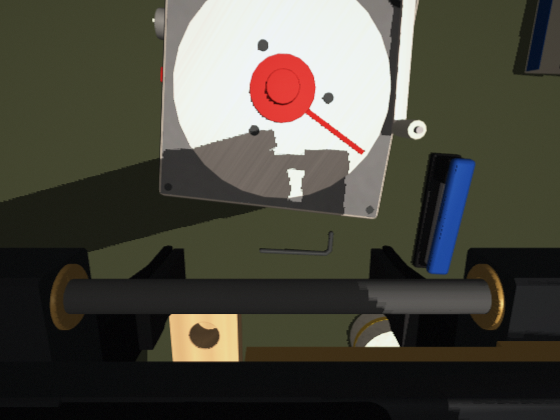

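Run:
```python
from h import *
np.set_printoptions(precision=4,suppress=True)
c=dict(np.load("pics/wrist2.npz")); im=c["img"]
hsv=cv2.cvtColor(im,cv2.COLOR_RGB2HSV).astype(int)
red=(((hsv[...,0]<8)|(hsv[...,0]>172))&(hsv[...,1]>130)&(hsv[...,2]>80)).astype(np.uint8)
red[:, :200]=0; red[200:]=0
op=cv2.morphologyEx(red,cv2.MORPH_OPEN,cv2.getStructuringElement(2,(13,13)))
cnt,_=cv2.findContours(op,0,2); k=max(cnt,key=cv2.contourArea); e=cv2.fitEllipse(cv2.convexHull(k)); print("disc",e,onz(c,*e[0],.137))
line=red.copy(); line[cv2.dilate(op,np.ones((7,7)))>0]=0
ys,xs=np.nonzero(line); P=np.array([onz(c,x,y,.09)[:2] for x,y in zip(xs,ys)])
vx,vy,x0,y0=cv2.fitLine(P.astype(np.float32),2,0,.001,.001).ravel(); print("line",len(P),np.arctan2(vy,vx),x0,y0)
hub=onz(c,*e[0],.137); n=np.array([-vy,vx]); print("offset line to hub",n@(np.array([x0,y0])-hub[:2]))
# knob edges: show crop
cv2.imwrite("pics/w2crop.png",cv2.resize(im[40:140,230:340,::-1],None,fx=6,fy=6,interpolation=cv2.INTER_CUBIC))
cv2.imwrite("pics/w2hole.png",cv2.resize(im[305:365,150:260,::-1],None,fx=6,fy=6,interpolation=cv2.INTER_CUBIC))
for v in [(204,333)]: print(onz(c,*v,.05))
```

```text
disc ((282.0321044921875, 87.84944915771484), (64.898681640625, 68.47057342529297), 5.848476886749268) [0.5371 0.178  0.137 ]
line 302 -0.5392901 0.59427166 0.1432309
offset line to hub -0.00047036119564569477
[ 0.4632 -0.1181  0.05  ]
```

View pics/w2crop.png

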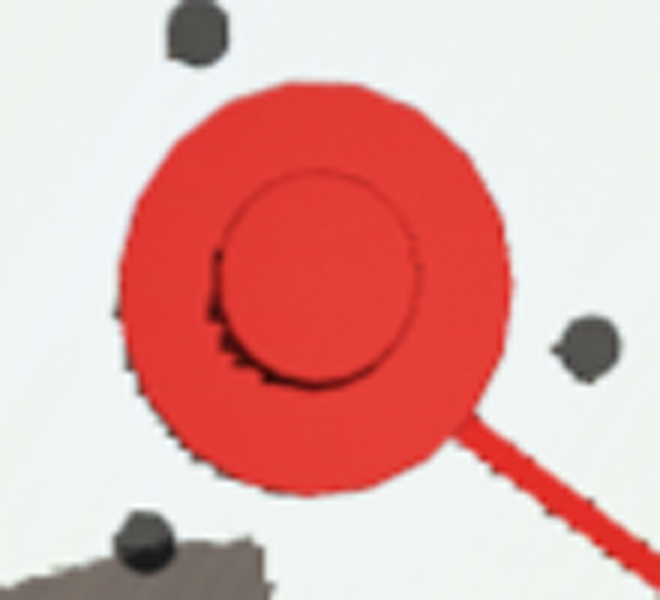

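View pics/w2hole.png

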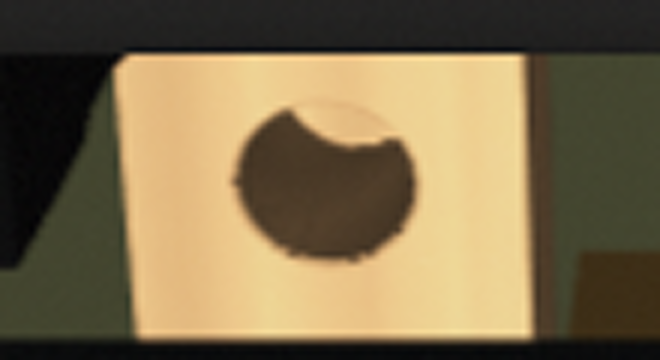

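Cap disc centre is at (0.537, 0.178), the keyway line is at -0.539 rad and the empty hole is near (0.4635, -0.1185). Next I descend on the cap knob and grip it.

Emit:
jog_arm(commands=[{"translation": [-1, 30, 0], "twist": 0}, {"translation": [-1, 40, -20], "twist": 0}, {"translation": [-1, 21, -40], "twist": 0}, {"translation": [0, 0, -40], "twist": 0}, {"translation": [0, 0, -30], "twist": 0}, {"translation": [0, 0, -20], "twist": 0}, {"translation": [0, 0, -11], "twist": 0}, {"translation": [0, 0, 0], "twist": 0}, {"translation": [0, 0, 0], "twist": 0}])

```text
time: 3.85
ee_pos: [0.5386, 0.1778, 0.1426]
eef_rot: [-0.707, -0.027, 0.027, 0.707]
ft_force: [-0.3, 0.3, 0.4]
width: 0.0874
```

Emit:
jog_arm(commands=[{"translation": [0, 0, 0], "twist": 0}, {"translation": [0, 0, 0], "twist": 0}, {"translation": [0, 0, 0], "twist": 0}, {"translation": [0, 0, 0], "twist": 0}, {"translation": [0, 0, 0], "twist": 0}, {"translation": [0, 0, 0], "twist": 0}], grip=1, grip_force=20)

```text
time: 4.45
ee_pos: [0.5379, 0.1785, 0.1416]
eef_rot: [0.707, 0.028, -0.028, -0.707]
ft_force: [-0.9, -0.4, -0.6]
width: 0.047
```

Emit:
jog_arm(commands=[{"translation": [0, 0, 0], "twist": 0}, {"translation": [0, 0, 0], "twist": 0}, {"translation": [0, 0, 0], "twist": 0}, {"translation": [0, 0, 0], "twist": 0}, {"translation": [0, 0, 0], "twist": 0}])

```text
time: 4.95
ee_pos: [0.5379, 0.1785, 0.1416]
eef_rot: [-0.707, -0.028, 0.028, 0.707]
ft_force: [-0.5, -0.4, -0.7]
width: 0.0248
```

Emit:
jog_arm(commands=[{"translation": [0, 0, 0], "twist": 0}, {"translation": [0, 0, 0], "twist": 0}, {"translation": [0, 0, 5], "twist": 0}, {"translation": [0, 0, 10], "twist": 0}, {"translation": [0, 0, 20], "twist": 0}, {"translation": [0, 0, 40], "twist": 0}, {"translation": [0, 0, 40], "twist": 0}, {"translation": [0, -30, 20], "twist": 0}, {"translation": [0, -40, 0], "twist": 0}, {"translation": [0, -22, 0], "twist": 0}, {"translation": [0, 0, 0], "twist": 0}, {"translation": [0, 0, 0], "twist": 0}])

```text
time: 6.15
ee_pos: [0.5379, 0.0865, 0.2773]
eef_rot: [-0.707, -0.028, 0.027, 0.707]
ft_force: [0.1, 0.6, -0.5]
width: 0.0247
```

Run:
```python
from h import *; from bench import *
c=snap("wrist",3); s=read_state(); print(s["time"],s["ee_pos"],s["width"],s["ft_force"])
im=c["img"]; print(proj(c,[.538,.178,.128]))
cv2.imwrite("pics/w3crop.png",cv2.resize(im[40:140,230:340,::-1],None,fx=6,fy=6,interpolation=cv2.INTER_CUBIC))
```

```text
6.2 [0.53783772 0.08743535 0.27720845] 0.024678565866433355 [ 0.4058111  -0.16206461 -1.10196127]
[287.03501583  86.41720244]
```

View pics/wrist3.png

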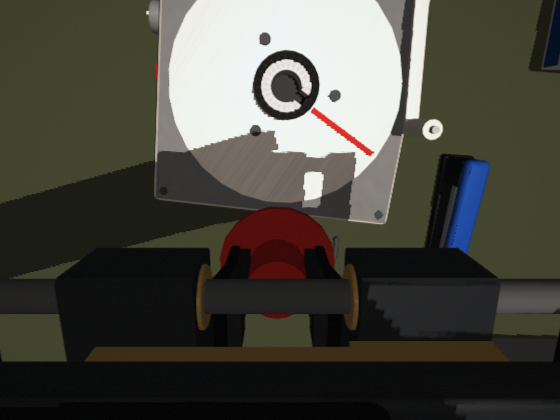

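View pics/w3crop.png

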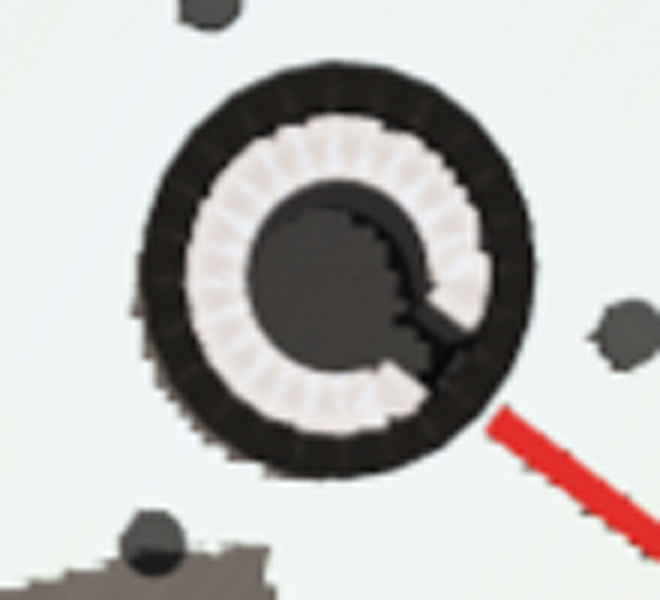

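Run:
```python
from h import *
np.set_printoptions(precision=4,suppress=True)
c=dict(np.load("pics/wrist3.npz")); im=c["img"]
hsv=cv2.cvtColor(im,cv2.COLOR_RGB2HSV).astype(int)
red=(((hsv[...,0]<8)|(hsv[...,0]>172))&(hsv[...,1]>150)&(hsv[...,2]>100)).astype(np.uint8)
red[:, :305]=0; red[165:]=0;red[:100]=0
ys,xs=np.nonzero(red); P=np.array([onz(c,x,y,.09)[:2] for x,y in zip(xs,ys)])
vx,vy,x0,y0=cv2.fitLine(P.astype(np.float32),2,0,.001,.001).ravel(); print("line",len(P),np.arctan2(vy,vx),x0,y0)
V=hsv[...,2]
# ring outer: dark blob
m=np.zeros(V.shape,np.uint8); m[45:125,245:325]=(V[45:125,245:325]<75)
n,l,st,ce=cv2.connectedComponentsWithStats(m); i=l[55,286] if l[55,286] else 1+np.argmax(st[1:,4])
k=(l==i).astype(np.uint8); cnt,_=cv2.findContours(k,0,2); e=cv2.fitEllipse(cv2.convexHull(max(cnt,key=cv2.contourArea))); 
hr=onz(c,*e[0],.132); print("ring",e,hr, "diam mm",(onz(c,e[0][0]+e[1][0]/2,e[0][1],.132)-hr)[0]*2000)
# steel white annulus
w=np.zeros(V.shape,np.uint8); w[45:125,250:318]=(V[45:125,250:318]>120)
n,l,st,ce=cv2.connectedComponentsWithStats(w); 
i=l[65,286]; k=(l==i).astype(np.uint8); print(st[i]); cnt,_=cv2.findContours(k,0,2); e=cv2.fitEllipse(cv2.convexHull(max(cnt,key=cv2.contourArea))); h=onz(c,*e[0],.128);print("face",e,h)
nn=np.array([-vy,vx])
for q in (hr,h): print("offset",nn@(np.array([x0,y0])-q[:2]))
```

```text
line 367 -0.5394325 0.5926034 0.14500967
ring ((285.7783508300781, 84.77835083007812), (64.8742904663086, 68.6259765625), 9.064033508300781) [0.5368 0.1789 0.132 ] diam mm 50.91078021351625
[ 261   59   51   54 1219]
face ((285.72076416015625, 85.30326843261719), (50.2546501159668, 53.09565353393555), 5.938483715057373) [0.5369 0.1788 0.128 ]
offset -0.00039223358026956864
offset -0.0003354980243231386
```

The cap is held and the hub face is visible: hub centre (0.537, 0.179), keyway at -0.539 rad. I carry the cap to the empty hole.

Emit:
jog_arm(commands=[{"translation": [-10, -30, 0], "twist": 0}, {"translation": [-15, -42, 0], "twist": 0}, {"translation": [-15, -42, 0], "twist": 0}, {"translation": [-15, -42, 0], "twist": 0}, {"translation": [-13, -35, 0], "twist": 0}, {"translation": [-5, -15, -30], "twist": 0}, {"translation": [0, 0, -45], "twist": 0}, {"translation": [0, 0, -45], "twist": 0}, {"translation": [0, 0, -40], "twist": 0}, {"translation": [0, 0, -25], "twist": 0}, {"translation": [0, 0, -12], "twist": 0}, {"translation": [0, 0, 0], "twist": 0}])

```text
time: 7.4
ee_pos: [0.4646, -0.1183, 0.0788]
eef_rot: [-0.706, -0.028, 0.029, 0.707]
ft_force: [-0.8, -0.6, -0.5]
width: 0.0249
```

Run:
```python
from h import *; from bench import *
s=read_state(); print(s["time"],s["ee_pos"],s["width"],s["ft_force"])
c=snap("scene",4); im=c["img"]
cv2.imwrite("pics/s4crop.png",cv2.resize(im[185:305,140:260,::-1],None,fx=5,fy=5,interpolation=cv2.INTER_CUBIC))
c=snap("wrist",4)
```

```text
7.4 [ 0.46460508 -0.11827977  0.07876494] 0.02494310196094597 [-0.76243456 -0.59280179 -0.54895678]
```

View pics/s4crop.png

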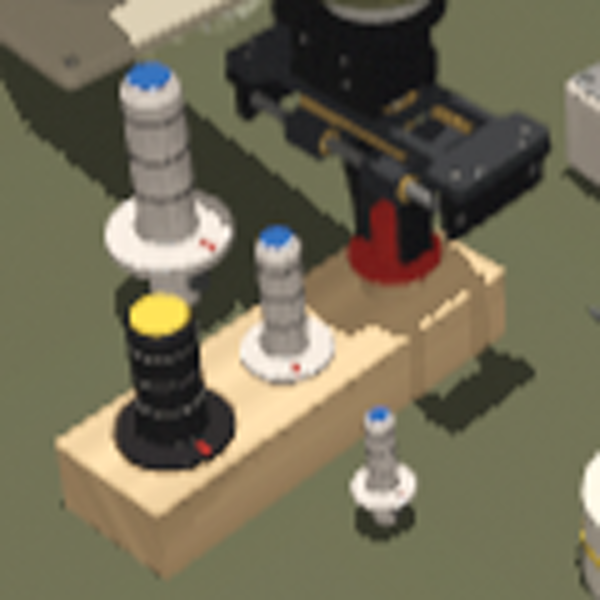

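View pics/wrist4.png

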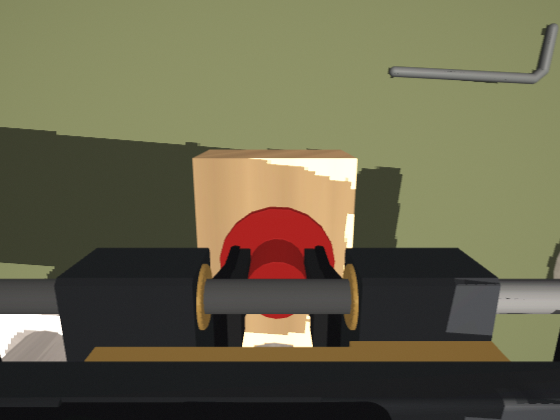

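Emit:
jog_arm(commands=[{"translation": [0, -1, -8], "twist": 0}, {"translation": [0, 0, -6], "twist": 0}, {"translation": [0, 0, -2], "twist": 0}, {"translation": [0, 0, 0], "twist": 0}])

```text
time: 7.9
ee_pos: [0.4647, -0.1205, 0.0634]
eef_rot: [-0.707, -0.027, 0.028, 0.707]
ft_force: [0.6, -0.3, -0.5]
width: 0.025
```

Emit:
jog_arm(commands=[{"translation": [0, 0, -1.5], "twist": 0}, {"translation": [0, 0, 0], "twist": 0}])

```text
time: 8.1
ee_pos: [0.465, -0.1205, 0.0621]
eef_rot: [-0.707, -0.028, 0.028, 0.707]
ft_force: [-0.6, 0.1, 0.2]
width: 0.0246
```

Emit:
jog_arm(commands=[{"translation": [0, 0, -1.5], "twist": 0}, {"translation": [0, 0, 0], "twist": 0}])

```text
time: 8.3
ee_pos: [0.4649, -0.1205, 0.0605]
eef_rot: [-0.707, -0.028, 0.028, 0.707]
ft_force: [0.6, 0.1, -0.7]
width: 0.0247
```

Emit:
jog_arm(commands=[{"translation": [0, 0, -1], "twist": 0}, {"translation": [0, 0, 0], "twist": 0}])

```text
time: 8.5
ee_pos: [0.4649, -0.1205, 0.0595]
eef_rot: [-0.707, -0.028, 0.028, 0.707]
ft_force: [0.5, -0.2, 0.1]
width: 0.0251
```

Emit:
jog_arm(commands=[{"translation": [0, 0, -0.5], "twist": 0}, {"translation": [0, 0, 0], "twist": 0}])

```text
time: 8.7
ee_pos: [0.4649, -0.1205, 0.0594]
eef_rot: [0.707, 0.028, -0.028, -0.706]
ft_force: [-2.3, 1.1, 5.7]
width: 0.0245
```

Contact at 5.7 N, at the expected height. I release the cap and rise.

Emit:
jog_arm(commands=[{"translation": [0, 0, 0], "twist": 0}, {"translation": [0, 0, 0], "twist": 0}, {"translation": [0, 0, 0], "twist": 0}, {"translation": [0, 0, 0], "twist": 0}, {"translation": [0, 0, 0], "twist": 0}, {"translation": [0, 0, 0], "twist": 0}, {"translation": [0, 0, 5], "twist": 0}, {"translation": [0, 0, 20], "twist": 0}, {"translation": [0, 0, 40], "twist": 0}, {"translation": [0, -20, 40], "twist": 0}, {"translation": [0, -40, 40], "twist": 0}, {"translation": [0, -40, 30], "twist": 0}, {"translation": [0, -20, 0], "twist": 0}, {"translation": [0, 0, 0], "twist": 0}], grip=0)

```text
time: 10.1
ee_pos: [0.4644, -0.2392, 0.2297]
eef_rot: [0.707, 0.026, -0.026, -0.706]
ft_force: [-0.7, 0.1, -0.2]
width: 0.087
```

Run:
```python
from h import *; from bench import *
np.set_printoptions(precision=4,suppress=True)
s=read_state(); print(s["time"],s["ee_pos"],s["width"],s["ft_force"],s["joint_positions"])
c=snap("wrist",5); im=c["img"]
print(proj(c,[.4695,-.2056,.056]))
D=snap("side",5); cv2.imwrite("pics/d5crop.png",cv2.resize(D["img"][115:215,300:410,::-1],None,fx=6,fy=6,interpolation=cv2.INTER_CUBIC))
hsv=cv2.cvtColor(im,cv2.COLOR_RGB2HSV).astype(int)
def blob(mask,x0,y0,x1,y1):
    m=np.zeros(mask.shape,np.uint8); m[y0:y1,x0:x1]=mask[y0:y1,x0:x1]
    n,l,st,ce=cv2.connectedComponentsWithStats(m); i=1+np.argmax(st[1:,4]); return ce[i],st[i],(l==i)
red=((hsv[...,0]<8)|(hsv[...,0]>172))&(hsv[...,1]>150)&(hsv[...,2]>100)
u,v=map(int,proj(c,[.4695,-.2056,.056]))
mc,st,_=blob(red,u,v-10,u+40,v+35); print("mark",mc,st); mk=onz(c,*mc,.056)
white=(hsv[...,1]<40)&(hsv[...,2]>150)
ce,st,m=blob(white,u-45,v-45,u+45,v+45)
cnt,_=cv2.findContours(m.astype(np.uint8),0,2); h=cv2.convexHull(max(cnt,key=cv2.contourArea)); e=cv2.fitEllipse(h); f=onz(c,*e[0],.056); print("flange",st,e,f)
d=mk-f; print("angle",np.arctan2(d[1],d[0]),np.linalg.norm(d))
blue=(hsv[...,0]>100)&(hsv[...,0]<125)&(hsv[...,1]>120)
ce,st,_=blob(blue,u-30,max(v-45,0),u+40,v+30); print("blue",ce,st,onz(c,*ce,.136))
```

```text
10.1 [ 0.4644 -0.2392  0.2297] 0.08703274218782754 [-0.6802  0.0574 -0.2357] [ 0.8482  0.1354 -0.4997  1.6988  0.0673  1.3233  0.4091]
[286.3816 156.0101]
mark [308.9 166.8] [308 165   3   4  10]
flange [ 260  124   57   46 1241] ((287.384521484375, 149.1316680908203), (49.62431716918945, 56.21538543701172), 94.19407653808594) [ 0.4699 -0.1994  0.056 ]
angle -0.6054003148611599 0.025279062815427508
blue [289.5945 167.4437] [278 156  25  24 471] [ 0.4697 -0.2047  0.136 ]
```

View pics/wrist5.png

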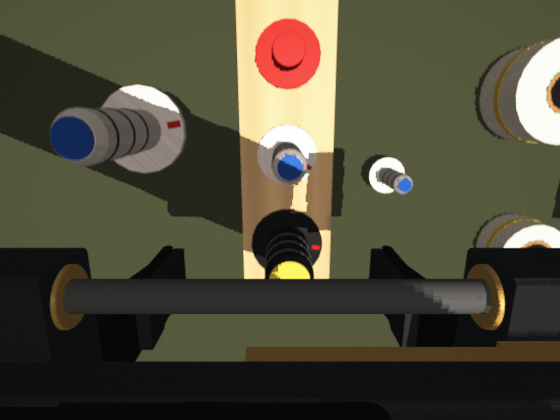

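View pics/d5crop.png

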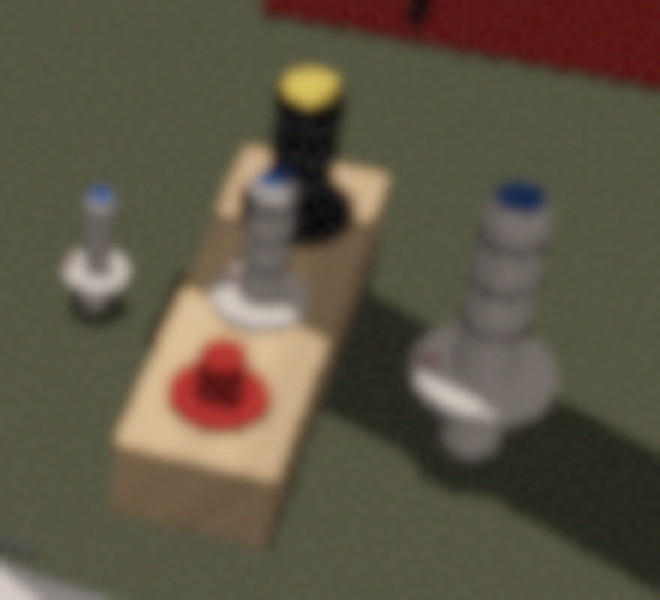

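The cap sits upright and flat in the end hole (side view crop at 219,390). Next I take the slim arbor.

Emit:
jog_arm(commands=[{"translation": [3, 20, 0], "twist": 0}, {"translation": [2, 14, -20], "twist": 0}, {"translation": [0, 0, -40], "twist": 0}, {"translation": [0, 0, -40], "twist": 0}, {"translation": [0, 0, -30], "twist": 0}, {"translation": [0, 0, -15], "twist": 0}, {"translation": [0, 0, 0], "twist": 0}, {"translation": [0, 0, 0], "twist": 0}])

```text
time: 11.0
ee_pos: [0.4706, -0.2014, 0.0854]
eef_rot: [0.707, 0.028, -0.028, -0.707]
ft_force: [0.5, -1.0, 0.6]
width: 0.0868
```

Emit:
jog_arm(commands=[{"translation": [0, 0, 0], "twist": 0}, {"translation": [0, 0, 0], "twist": 0}, {"translation": [0, 0, 0], "twist": 0}, {"translation": [0, 0, 0], "twist": 0}, {"translation": [0, 0, 0], "twist": 0}, {"translation": [0, 0, 0], "twist": 0}, {"translation": [0, 0, 0], "twist": 0}, {"translation": [0, 0, 0], "twist": 0}, {"translation": [0, 0, 0], "twist": 0}, {"translation": [0, 0, 0], "twist": 0}, {"translation": [0, 0, 0], "twist": 0}, {"translation": [0, 0, 0], "twist": 0}], grip=1, grip_force=50)

```text
time: 12.2
ee_pos: [0.47, -0.2018, 0.0844]
eef_rot: [-0.707, -0.028, 0.028, 0.707]
ft_force: [0.1, -1.2, -1.3]
width: 0.0241
```

The grip is about 4 mm off centre in y, so I re-centre it before lifting.

Emit:
jog_arm(commands=[{"translation": [0, 0, 0], "twist": 0}, {"translation": [0, 0, 0], "twist": 0}, {"translation": [0, 0, 0], "twist": 0}, {"translation": [0, -2, 0], "twist": 0}, {"translation": [0, -2, 0], "twist": 0}, {"translation": [0, 0, 0], "twist": 0}, {"translation": [0, 0, 0], "twist": 0}], grip=0.5)

```text
time: 12.9
ee_pos: [0.4699, -0.206, 0.0844]
eef_rot: [-0.707, -0.028, 0.027, 0.707]
ft_force: [0.4, 0.1, -0.1]
width: 0.0435
```

Emit:
jog_arm(commands=[{"translation": [0, 0, 0], "twist": 0}, {"translation": [0, 0, 0], "twist": 0}, {"translation": [0, 0, 0], "twist": 0}, {"translation": [0, 0, 0], "twist": 0}, {"translation": [0, 0, 0], "twist": 0}, {"translation": [0, 0, 0], "twist": 0}, {"translation": [0, 0, 0], "twist": 0}, {"translation": [0, 0, 0], "twist": 0}], grip=1, grip_force=50)

```text
time: 13.7
ee_pos: [0.47, -0.2058, 0.0845]
eef_rot: [-0.707, -0.028, 0.028, 0.707]
ft_force: [0.4, 0.6, -1.0]
width: 0.0243
```

Emit:
jog_arm(commands=[{"translation": [0, 0, 5], "twist": 0}, {"translation": [0, 0, 10], "twist": 0}, {"translation": [0, 0, 25], "twist": 0}, {"translation": [0, 0, 45], "twist": 0}, {"translation": [0, 0, 45], "twist": 0}, {"translation": [0, 0, 30], "twist": 0}, {"translation": [0, 0, 0], "twist": 0}, {"translation": [0, 0, 0], "twist": 0}])

```text
time: 14.5
ee_pos: [0.4698, -0.2059, 0.2448]
eef_rot: [0.707, 0.028, -0.027, -0.706]
ft_force: [-0.3, -0.3, -4.2]
width: 0.0245
```

Run:
```python
from h import *; from bench import *
np.set_printoptions(precision=4,suppress=True)
s=read_state(); print(s["time"],s["ee_pos"],s["width"],s["ft_force"],s["torque"])
c=snap("wrist",6); c=snap("scene",6)
cv2.imwrite("pics/s6crop.png",cv2.resize(c["img"][130:270,140:260,::-1],None,fx=4,fy=4,interpolation=cv2.INTER_CUBIC))
```

```text
14.5 [ 0.4698 -0.2059  0.2448] 0.024464703593667834 [-0.265  -0.3452 -4.2211] [ 0.0164 -0.0531  0.0109]
```

View pics/wrist6.png

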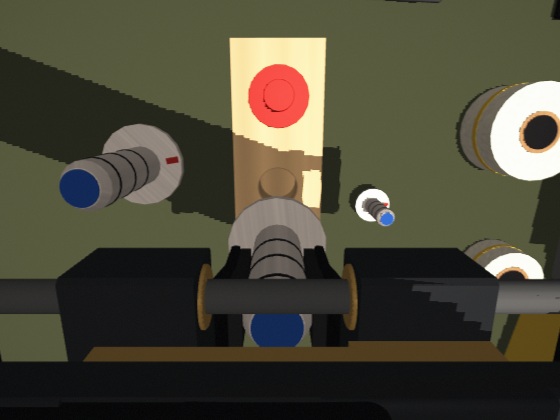

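View pics/s6crop.png

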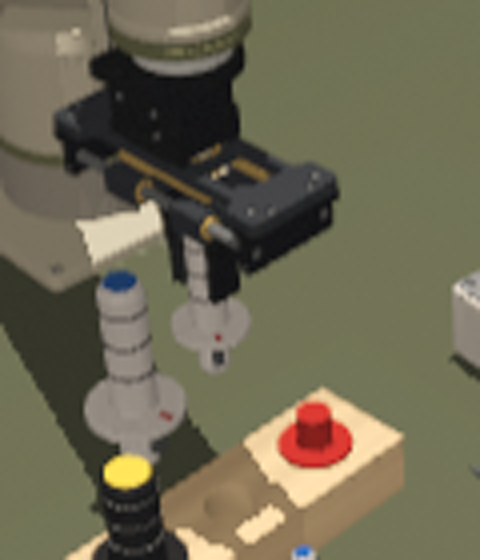

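Arbor held and upright, with the key block and red mark visible at (218,345) in the crop. I carry it over the hub, turning by -0.10 rad.

Emit:
jog_arm(commands=[{"translation": [4, 25, 0], "twist": -0.01}, {"translation": [7, 40, 0], "twist": -0.01}, {"translation": [7, 40, 0], "twist": -0.01}, {"translation": [7, 40, 0], "twist": -0.01}, {"translation": [7, 40, 0], "twist": -0.01}, {"translation": [7, 40, 0], "twist": -0.01}, {"translation": [7, 40, 0], "twist": -0.01}, {"translation": [7, 40, 0], "twist": -0.01}, {"translation": [7, 40, 0], "twist": -0.01}, {"translation": [5, 28, 0], "twist": -0.01}, {"translation": [2, 12, 0], "twist": 0}, {"translation": [0, 0, 0], "twist": 0}, {"translation": [0, 0, 0], "twist": 0}])

```text
time: 15.9
ee_pos: [0.5367, 0.1778, 0.2435]
eef_rot: [0.707, -0.009, 0.007, -0.707]
ft_force: [-0.6, -0.3, -2.1]
width: 0.0241
```

Run:
```python
from h import *; from bench import *
from scipy.spatial.transform import Rotation as R
np.set_printoptions(precision=4,suppress=True)
s=read_state(); print(s["time"],s["ee_pos"],s["width"],s["ft_force"],s["torque"],R.from_quat(s["eef_rot"]).as_matrix(),s["joint_positions"])
c=snap("wrist",7); c=snap("scene",7); d=snap("side",7)
u,v=map(int,proj(c,[.537,.179,.15])); u2,v2=map(int,proj(d,[.537,.179,.15]))
k=lambda im,u,v:cv2.resize(im[v-45:v+45,u-45:u+45,::-1],None,fx=6,fy=6,interpolation=cv2.INTER_CUBIC)[:, :]
cv2.imwrite("pics/s7.png",cv2.resize(np.hstack([k(c["img"],u,v),k(d["img"],u2,v2)]),(800,400)))
print(u,v,u2,v2)
```

```text
15.9 [0.5367 0.1778 0.2435] 0.024054491990244054 [-0.6209 -0.3363 -2.0816] [-0.058  -0.1214 -0.0391] [[ 0.9997 -0.0015  0.0225]
 [-0.0225 -0.0009  0.9997]
 [-0.0015 -1.     -0.001 ]] [ 0.2765  0.2867 -0.8139  1.5562  0.2105  1.3915 -0.5776]
305 183 274 216
```

View pics/wrist7.png

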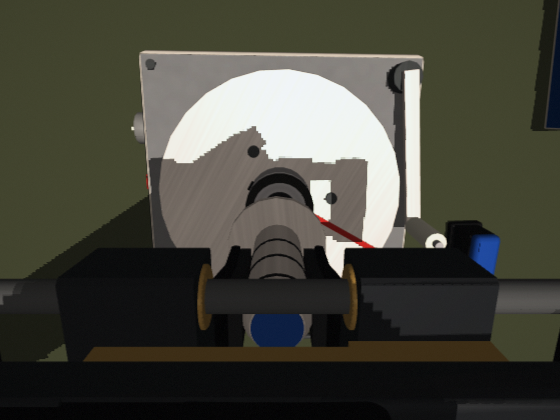

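View pics/s7.png

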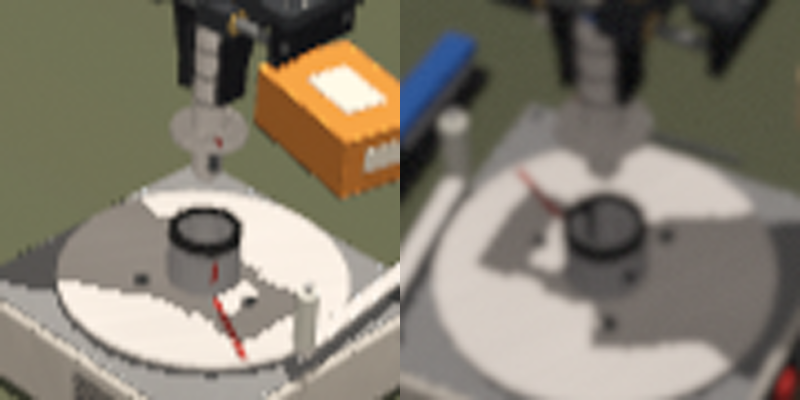

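Emit:
jog_arm(commands=[{"translation": [0, 0, -12], "twist": 0}, {"translation": [0, 0, -14], "twist": 0}, {"translation": [0, 0, -9], "twist": 0}, {"translation": [0, 0, 0], "twist": 0}, {"translation": [0, 0, 0], "twist": 0}])

```text
time: 16.55
ee_pos: [0.5368, 0.1791, 0.2092]
eef_rot: [0.707, -0.008, 0.008, -0.707]
ft_force: [-0.3, -0.3, -1.9]
width: 0.0243
```

Emit:
jog_arm(commands=[{"translation": [0, 0, -4], "twist": 0}, {"translation": [0, 0, -4], "twist": 0}, {"translation": [0, 0, -4], "twist": 0}, {"translation": [0, 0, 0], "twist": 0}, {"translation": [0, 0, 0], "twist": 0}])

```text
time: 17.05
ee_pos: [0.5369, 0.1791, 0.1974]
eef_rot: [-0.707, 0.008, -0.008, 0.707]
ft_force: [-0.6, -0.6, -2.8]
width: 0.0245
```

Emit:
jog_arm(commands=[{"translation": [0, 0, -3], "twist": 0}, {"translation": [0, 0, -3], "twist": 0}, {"translation": [0, 0, 0], "twist": 0}, {"translation": [0, 0, 0], "twist": 0}])

```text
time: 17.45
ee_pos: [0.5369, 0.179, 0.1914]
eef_rot: [0.707, -0.008, 0.008, -0.707]
ft_force: [1.1, -1.1, -2.5]
width: 0.0244
```

Emit:
jog_arm(commands=[{"translation": [0, 0, -2], "twist": 0}, {"translation": [0, 0, -2], "twist": 0}, {"translation": [0, 0, 0], "twist": 0}, {"translation": [0, 0, 0], "twist": 0}])

```text
time: 17.85
ee_pos: [0.537, 0.179, 0.1873]
eef_rot: [0.707, -0.008, 0.008, -0.707]
ft_force: [1.9, -1.2, -3.5]
width: 0.0242
```

Emit:
jog_arm(commands=[{"translation": [0, 0, -1.5], "twist": 0}, {"translation": [0, 0, -1.5], "twist": 0}, {"translation": [0, 0, 0], "twist": 0}, {"translation": [0, 0, 0], "twist": 0}])

```text
time: 18.25
ee_pos: [0.537, 0.179, 0.1843]
eef_rot: [0.707, -0.008, 0.008, -0.707]
ft_force: [2.8, -1.3, -3.4]
width: 0.0245
```

Emit:
jog_arm(commands=[{"translation": [0, 0, -1], "twist": 0}, {"translation": [0, 0, -0.5], "twist": 0}, {"translation": [0, 0, 0], "twist": 0}, {"translation": [0, 0, 0], "twist": 0}])

```text
time: 18.65
ee_pos: [0.537, 0.179, 0.183]
eef_rot: [0.707, -0.008, 0.008, -0.707]
ft_force: [2.2, -1.3, -2.1]
width: 0.0242
```

Emit:
jog_arm(commands=[{"translation": [0.4, -0.2, -0.5], "twist": 0}, {"translation": [0, 0, -0.5], "twist": 0}, {"translation": [0, 0, 0], "twist": 0}, {"translation": [0, 0, 0], "twist": 0}])

```text
time: 19.05
ee_pos: [0.5372, 0.179, 0.1818]
eef_rot: [-0.707, 0.008, -0.008, 0.707]
ft_force: [2.0, -1.4, -1.9]
width: 0.0243
```

Run:
```python
from bench import *
s=read_state(); print(s["time"],s["ee_pos"],s["ft_force"],s["torque"])
```

```text
19.05 [0.53719974 0.17897985 0.18181119] [ 2.00863941 -1.41244964 -1.91398098] [-0.34920436 -0.60108963 -0.01756129]
```

Emit:
jog_arm(commands=[{"translation": [0.6, -0.4, 0], "twist": 0}, {"translation": [0, 0, -1], "twist": 0}, {"translation": [0, 0, -1], "twist": 0}, {"translation": [0, 0, 0], "twist": 0}, {"translation": [0, 0, 0], "twist": 0}])

```text
time: 19.55
ee_pos: [0.5378, 0.1786, 0.1798]
eef_rot: [-0.707, 0.008, -0.008, 0.707]
ft_force: [0.7, -0.1, -3.3]
width: 0.0248
```

Run:
```python
from bench import *
s=read_state(); print(s["time"],s["ee_pos"],s["ft_force"],s["torque"])
```

```text
19.55 [0.53776456 0.17861035 0.17982878] [ 0.7063788  -0.06264697 -3.34365776] [-0.02478367 -0.12619244  0.01162789]
```

The lateral force is gone and the key is about 5 mm below its resting height with no load, so it's in the keyway. I continue down in small steps.

Emit:
jog_arm(commands=[{"translation": [0, 0, -2], "twist": 0}, {"translation": [0, 0, -2], "twist": 0}, {"translation": [0, 0, -2], "twist": 0}, {"translation": [0, 0, 0], "twist": 0}, {"translation": [0, 0, 0], "twist": 0}])

```text
time: 20.05
ee_pos: [0.5379, 0.1785, 0.1739]
eef_rot: [-0.707, 0.008, -0.008, 0.707]
ft_force: [1.0, 0.9, -2.6]
width: 0.0241
```

Emit:
jog_arm(commands=[{"translation": [0, 0, -2], "twist": 0}, {"translation": [0, 0, -2], "twist": 0}, {"translation": [0, 0, -1], "twist": 0}, {"translation": [0, 0, 0], "twist": 0}, {"translation": [0, 0, 0], "twist": 0}])

```text
time: 20.55
ee_pos: [0.5379, 0.1785, 0.1689]
eef_rot: [-0.707, 0.008, -0.008, 0.707]
ft_force: [0.3, -1.3, -3.4]
width: 0.0246
```

Run:
```python
from bench import *
s=read_state(); print(s["time"],s["ee_pos"],s["ft_force"],s["torque"])
```

```text
20.55 [0.53793058 0.17851452 0.16892253] [ 0.31721596 -1.32252891 -3.41891834] [ 0.03414924 -0.09925046  0.04426608]
```

Emit:
jog_arm(commands=[{"translation": [0, 0, -1], "twist": 0}, {"translation": [0, 0, -1], "twist": 0}, {"translation": [0, 0, -1], "twist": 0}, {"translation": [0, 0, 0], "twist": 0}, {"translation": [0, 0, 0], "twist": 0}])

```text
time: 21.05
ee_pos: [0.538, 0.1786, 0.1662]
eef_rot: [0.707, -0.008, 0.008, -0.707]
ft_force: [-1.1, -0.9, 1.3]
width: 0.0244
```

Emit:
jog_arm(commands=[{"translation": [0, 0, -1], "twist": 0}, {"translation": [0, 0, -1], "twist": 0}, {"translation": [0, 0, 0], "twist": 0}, {"translation": [0, 0, 0], "twist": 0}])

```text
time: 21.45
ee_pos: [0.538, 0.1786, 0.1642]
eef_rot: [-0.707, 0.008, -0.008, 0.707]
ft_force: [-2.4, -1.1, 4.0]
width: 0.0243
```

Emit:
jog_arm(commands=[{"translation": [0, 0, -0.7], "twist": 0}, {"translation": [0, 0, 0], "twist": 0}, {"translation": [0, 0, 0], "twist": 0}])

```text
time: 21.75
ee_pos: [0.538, 0.1786, 0.1634]
eef_rot: [-0.707, 0.008, -0.008, 0.707]
ft_force: [-2.1, -0.2, 5.4]
width: 0.0243
```

The spring ring is taking load as expected: about 4.5, then 7, then 8.6 N net of the arbor's weight. I ease the small side load and continue in half-millimetre steps.

Emit:
jog_arm(commands=[{"translation": [-0.4, 0, -0.5], "twist": 0}, {"translation": [0, 0, 0], "twist": 0}, {"translation": [0, 0, 0], "twist": 0}])

```text
time: 22.05
ee_pos: [0.538, 0.1786, 0.1631]
eef_rot: [-0.707, 0.007, -0.008, 0.707]
ft_force: [-2.0, -1.9, 5.9]
width: 0.0241
```

Emit:
jog_arm(commands=[{"translation": [0, 0, -0.5], "twist": 0}, {"translation": [0, 0, 0], "twist": 0}, {"translation": [0, 0, 0], "twist": 0}])

```text
time: 22.35
ee_pos: [0.538, 0.1786, 0.1627]
eef_rot: [-0.707, 0.007, -0.008, 0.707]
ft_force: [-1.5, -1.1, 7.1]
width: 0.0243
```

Emit:
jog_arm(commands=[{"translation": [0, 0, -0.4], "twist": 0}, {"translation": [0, 0, 0], "twist": 0}, {"translation": [0, 0, 0], "twist": 0}, {"translation": [0, 0, 0], "twist": 0}])

```text
time: 22.75
ee_pos: [0.538, 0.1786, 0.1624]
eef_rot: [-0.707, 0.007, -0.008, 0.707]
ft_force: [-2.0, -1.6, 7.6]
width: 0.0242
```

Emit:
jog_arm(commands=[{"translation": [0, 0, -0.4], "twist": 0}, {"translation": [0, 0, 0], "twist": 0}, {"translation": [0, 0, 0], "twist": 0}, {"translation": [0, 0, 0], "twist": 0}])

```text
time: 23.15
ee_pos: [0.538, 0.1786, 0.1624]
eef_rot: [-0.707, 0.007, -0.008, 0.707]
ft_force: [-4.0, -2.2, 11.5]
width: 0.0241
```

Emit:
jog_arm(commands=[{"translation": [0, 0, -0.3], "twist": 0}, {"translation": [0, 0, 0], "twist": 0}, {"translation": [0, 0, 0], "twist": 0}, {"translation": [0, 0, 0], "twist": 0}])

```text
time: 23.55
ee_pos: [0.538, 0.1786, 0.1624]
eef_rot: [0.707, -0.007, 0.008, -0.707]
ft_force: [-4.3, -3.0, 13.7]
width: 0.0242
```

Run:
```python
from h import *; from bench import *
from scipy.spatial.transform import Rotation as R
np.set_printoptions(precision=4,suppress=True)
for i in range(1):
    s=read_state(); print(s["time"],s["ee_pos"],s["width"],s["ft_force"],s["torque"],R.from_quat(s["eef_rot"]).as_matrix())
c=snap("scene",8); d=snap("side",8)
for cc in (c,d):
    s=read_state(); print(s["time"],s["ft_force"],s["torque"])
u,v=map(int,proj(c,[.537,.179,.15])); u2,v2=map(int,proj(d,[.537,.179,.15]))
k=lambda im,u,v:cv2.resize(im[v-40:v+40,u-40:u+40,::-1],(400,400),interpolation=cv2.INTER_CUBIC)
cv2.imwrite("pics/s8.png",np.hstack([k(c["img"],u,v),k(d["img"],u2,v2)]))
```

```text
23.55 [0.538  0.1786 0.1624] 0.02424201701625298 [-4.3422 -2.9704 13.7416] [-0.6471  1.1037 -0.0371] [[ 0.9998  0.0016  0.0222]
 [-0.0222 -0.0001  0.9998]
 [ 0.0016 -1.     -0.    ]]
23.65 [-4.9154 -1.9992 13.5956] [-0.705   1.0929 -0.0251]
23.65 [-4.9154 -1.9992 13.5956] [-0.705   1.0929 -0.0251]
```

View pics/s8.png

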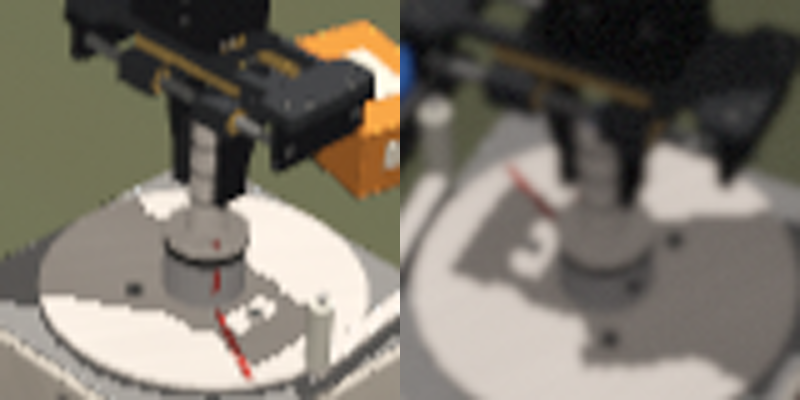

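The flange is down on the hub and the red mark lines up with the platter line. I trim the side load and bring the push to about 15 N.

Emit:
jog_arm(commands=[{"translation": [-0.4, -0.2, -0.1], "twist": 0}, {"translation": [0, 0, 0], "twist": 0}, {"translation": [0, 0, 0], "twist": 0}, {"translation": [0, 0, 0], "twist": 0}])

```text
time: 24.05
ee_pos: [0.538, 0.1786, 0.1624]
eef_rot: [-0.707, 0.007, -0.009, 0.707]
ft_force: [-2.9, -1.8, 12.9]
width: 0.0243
```

Emit:
jog_arm(commands=[{"translation": [0, 0, -0.1], "twist": 0}, {"translation": [0, 0, 0], "twist": 0}, {"translation": [0, 0, 0], "twist": 0}, {"translation": [0, 0, 0], "twist": 0}])

```text
time: 24.45
ee_pos: [0.538, 0.1785, 0.1624]
eef_rot: [-0.707, 0.007, -0.009, 0.707]
ft_force: [-2.2, -3.0, 14.2]
width: 0.0243
```

Emit:
jog_arm(commands=[{"translation": [0, 0, -0.1], "twist": 0}, {"translation": [0, 0, 0], "twist": 0}, {"translation": [0, 0, 0], "twist": 0}, {"translation": [0, 0, 0], "twist": 0}, {"translation": [0, 0, 0], "twist": 0}, {"translation": [0, 0, 0], "twist": 0}, {"translation": [0, 0, 0], "twist": 0}, {"translation": [0, 0, 0], "twist": 0}, {"translation": [0, 0, 0], "twist": 0}, {"translation": [0, 0, 0], "twist": 0}])

```text
time: 25.45
ee_pos: [0.538, 0.1786, 0.1624]
eef_rot: [-0.707, 0.007, -0.009, 0.707]
ft_force: [-3.7, -2.6, 15.2]
width: 0.0247
```

Run:
```python
from h import *; from bench import *
c=snap("scene",9)
f=[]
for i in range(6): camera("wrist"); s=read_state(); f.append(s["ft_force"])
print(np.round(f,1), s["ee_pos"],s["time"])
cv2.imwrite("pics/s9.png",cv2.resize(c["img"][150:310,130:380,::-1],(800,512),interpolation=cv2.INTER_CUBIC))
```

```text
[[-3.9 -2.3 14.6]
 [-3.4 -3.  14.8]
 [-3.9 -3.  14.8]
 [-4.1 -2.8 14.7]
 [-3.7 -1.9 14.8]
 [-4.  -2.  14.8]] [0.53799155 0.17855279 0.16237948] 25.8
```

View pics/s9.png

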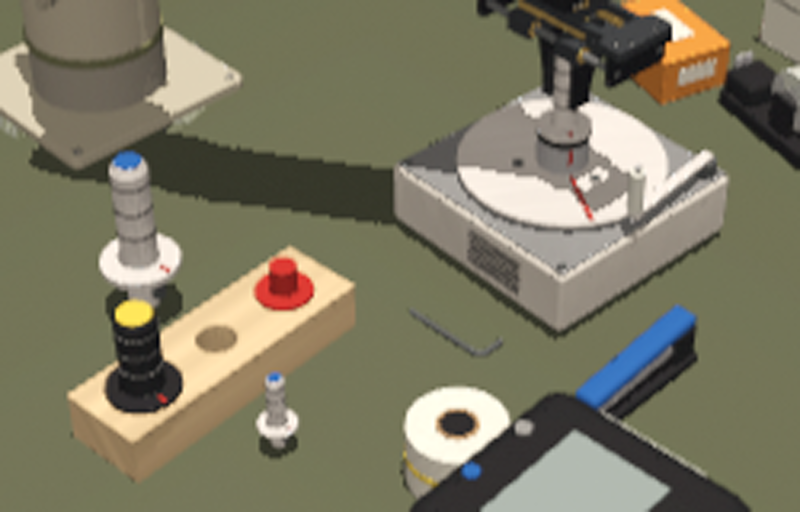

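The cap is flat in the end hole at (284,285). The arbor is seated on the hub at (563,140) with its mark in line, and everything else is where it was. The push holds steady at about 14.8 N, so I hand in.

Run:
```python
from bench import *
print(close_job()); s=read_state(); print(s["time"],s["ee_pos"],s["ft_force"],s["width"])
```

```text
the job is handed in; nothing more can be done
None
the job is handed in; nothing more can be done
```

The job is done and handed in at about 26 s. The red cap stands upright in the stand's empty end hole with its disc flat on the wood. The middle-sized slim arbor is fully home in the hub, still gripped at 50 N and pressed down.

**Key:** I pre-turned the arbor by -0.10 rad on the way over, and the key went into the keyway without any search. The shaft then went down to the spring ring with almost no vertical force.

**Seating:** The spring load rose from about 4.5 to 10 N. The tool then stopped at z = 0.1624 m, where I expected about 0.1625 m, and the force rose steeply, so the flange is on the steel face.

**Last checks:**
- The push held at 14.6–14.8 N over the last readings. That excludes the arbor's own weight of about 3 N.
- The tool stayed vertical to within 0.002 rad, and the red mark lines up with the platter line.
- The last scene picture shows the black arbor and the other objects in view where they were.
- A side force of about 4 N in x and 2–3 N in y remained. One small shift did not remove it for good, and I left it as harmless.

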